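Film the mould spot for the contamination log

TASK

One of the three open agar plates on the light pad has a dark green mould spot, and the contamination log needs a short clip of it. Press the red record button on the bench camera's base and let it come up again, then point at the mould spot with the fingertips about 2 cm straight above it and stay there about three seconds without touching any plate, and then press the red button again to stop the clip and draw back off it. Never bring the fingers down low over the two clean plates, and leave the plates and everything else where they stand.

Things in the scene. Friction and masses are not known exactly. Their poses are not given: they have to be found in the camera images.
- plate_mould: the spoilt plate: open round culture plate of clear plastic, 90 mm across, 15 mm high at the rim, filled with amber agar whose surface lies 6 mm above its underside; loose, 45 g; origin at the centre of its underside, z up. Its agar carries one dark green, nearly black mould spot about 28 mm across with a pale grey-white edge, and a few cream colonies 3 to 5 mm across. It stands on the light pad
- mould_spot (a point): the top of the mould spot at its centre: 18 mm from the plate's centre along the plate's own x axis, 8 mm above the plate's underside and 7 mm below its rim
- plate_streak: a clean plate: open round culture plate of clear plastic, 90 mm across, 15 mm high at the rim, filled with amber agar whose surface lies 6 mm above its underside; loose, 45 g; origin at the centre of its underside, z up. Its agar carries only a wavy line of small cream colonies
- plate_pink: a clean plate: open round culture plate of clear plastic, 90 mm across, 15 mm high at the rim, filled with amber agar whose surface lies 6 mm above its underside; loose, 45 g; origin at the centre of its underside, z up. Its agar carries a round pink colony 25 mm across (a wanted culture, not mould) and small cream ones
- lightpad: flat white LED light pad, 250 mm (its x) by 380 mm (its y), 8 mm thick, fixed to the bench; the three plates, the dropper bottle and the specimen cup stand on it; origin at the centre of its underside
- bench_camera: bench camera, fixed: white base 200 mm (its x) by 160 mm (its y), top 28 mm above the bench, key panel along its front edge (its -x side); a gooseneck rises from the base at x +75 mm, y -55 mm, leans outwards and carries the camera head, centred about x +110 mm, y -115 mm, its top 0.27 m above the bench; origin at the centre of its underside. Keys other than the red one are grey and flat
- record_top (a point): centre of the top of the round red record button, 25 mm across, 36 mm above the bench when up, on the camera's base at x -65 mm, y +40 mm in the camera's own axes; it is pressed straight down and this point goes down with it; a dark rim 32 mm across round it stands 2 mm above the base
- record (a joint): travel of the red record button in m: 0 up, 0.004 fully down; a spring returns it; about 1.5 N starts it and about 5 N brings it fully down; a press counts from 0.003
- dropper: small amber dropper bottle with black cap, 29 mm across, 70 mm high, standing on the far left corner of the light pad; origin at its underside
- cup: specimen cup with orange screw lid, 53 mm across, 58 mm high, standing on the far right corner of the light pad; origin at its underside
- lids: stack of the three plate lids, clear plastic that looks pale grey, 94 mm across, 28 mm high, beyond the light pad; origin at its underside
- slidebox: blue slide box with white label, 87 by 137 mm, 35 mm high, left of the light pad; origin at its underside
- timer: white bench timer lying flat, 62 by 66 mm, 20 mm high, beyond the light pad; origin at its underside
- marker: black and white marker pen lying on the bench, 130 mm long, 12 mm thick, left of the light pad; origin at its middle, underside
Things that resemble listed ones, but are neither listed nor needed, are in the scene too. Leave any purple look-alike of the plate_mould alone. Leave any purple look-alike of the plate_streak alone.

How it is judged (in metres and radians):
On the way, in this order (a step that is already met when the one before it is completed fails the run):
1. the record button is pressed (clip started) (value of joint record above 0.003 m), for 0.03 s.
2. the button is up and the fingertips point at the mould spot from close above for 2.5 s (horizontal distance between the grasp point and mould_spot below 0.018 m and z of the grasp point in the frame of plate_mould between 0.032 and 0.068 m and value of joint record below 0.001 m), for 2.5 s.
3. the record button is pressed again (clip stopped) (value of joint record above 0.003 m), for 0.03 s.
At the end, for the whole second after the job is handed in: Clip started, mould spot pointed at for 2.5 s (grasp point within 18 mm of its centre from above, fingertips about 5 to 40 mm above it), clip stopped, in that order; the button is up, the three plates lie level within 5 mm of where they stood, all other loose things within 10 mm (value of joint record below 0.001 m and distance of each of plate_mould, plate_streak, plate_pink from where it was at the start of the episode below 0.005 m and angle between each of plate_mould, plate_streak, plate_pink's own z axis and vertical below 0.03 rad and linear speed of plate_mould below 0.01 m/s and distance of each of dropper, cup, lids, slidebox, timer, marker from where it was at the start of the episode below 0.01 m); the robot touches nothing.
It fails at once if a plate is touched by the robot (contact force between any of the fingers, the arm and plate_mould above 0.05 N or contact force between any of the fingers, the arm and plate_streak above 0.05 N or contact force between any of the fingers, the arm and plate_pink above 0.05 N).
It fails at once if a plate is lifted, carried or shifted by more than 5 mm (distance of any of plate_mould, plate_streak, plate_pink from where it was at the start of the episode above 0.005 m).
It fails at once if the fingers come low over a clean plate (grasp point within 40 mm of its centre seen from above, fingertips less than about 36 mm above its underside) ((horizontal distance between the grasp point and plate_streak below 0.04 m and z of the grasp point in the frame of plate_streak below 0.055 m) or (horizontal distance between the grasp point and plate_pink below 0.04 m and z of the grasp point in the frame of plate_pink below 0.055 m)).
It fails at once if a bystander is lifted, carried or shifted by more than 10 mm (distance of any of dropper, cup, lids, slidebox, timer, marker from where it was at the start of the episode above 0.01 m).
It also fails if it takes over 58 s, if anything falls off the work surface, if the arm or the gripper's body presses on something with over 40 N, if the wrist force passes 120 N, or if a joint passes its speed limit or range.

ROBOT

A 6-joint arm with a two-finger parallel gripper is mounted at the origin on the work surface. World frame = base frame: x ahead of the robot, y to its left, z up, the work surface at z = 0. Lengths are in mm, angles in rad, forces in N, time in s.
With the tool pointing down it reaches from about 350 to 775 mm from the base axis. Payload 7.3 kg.
Tool frame: the origin (TCP) lies at the very end of the fingers, on their centre line; the grasp point (between the pads) lies 19 mm behind it; x points along the fingers, y is the direction in which the jaws open and shut, and the axes are right-handed (so a half turn about x gives the same grasp; the last joint's range is limited). The gripper opens to 92 mm and grips with 3 to 60 N. Pads are 19 mm wide; open, the fingers measure 130 mm over their backs; the gripper's body (75 mm by 190 mm) begins 47 mm behind the grasp point.
Start: joints at [-1.378, 0.342, 1.524, -0, 1.275, -0.146], TCP at [174.51, -495.168, 226.741] pointing down, gripper open.
Joint ranges: [-2.53, 2.53], [-0.77, 2.02], [0.04, 2.7], [-1, 4.14], [0.28, 2.66], [-3.11, 3.11]. Speed limits (rad/s): [2.57, 2.57, 3.14, 3.14, 3.14, 3.14].

INTERFACE

Orientations are given as [roll, pitch, yaw] about the fixed x, y, z axes, in that order (R = Rz(yaw) Ry(pitch) Rx(roll)).
In Python, from plant import sensors, capture, bot gives the robot as it stands.
- The arm moves only by the shell command python3 -m crank 'ROWS' [OPENING]. ROWS is JSON, a list of rows, each an object of numbers: "dx", "dy", "dz": the shift along the tool's x, y, z in cm; "spin": the turn about the tool's x in rad. A call has 1 to 20 rows; each row is the pose to reach, as a shift and turn from the pose commanded when the call began, along the tool's axes at that moment; what a row does not reach only later rows make up. A row lasts 1/12 s, in which the tool goes at most 41.7 mm and 7.16 degrees, less where a joint would pass 70% of its speed; a pose out of reach is approached as far as the arm can. A call with a gripper value outside its range is refused whole. OPENING is the opening in per cent of the stroke, from 0 (shut) to 100 (fully open), set as the call begins (- or left out, the last holds). The fingers move at their own pace and stop on an object; the grip force is fixed at half the most. Time passes only in rows, so rows that repeat a pose let the fingers close. It gives the time, the measured TCP pose, the force and the opening at its end, in the units of the state.
- sensors.get_obs(): the state, without advancing time (a new reading comes with each control period).
- capture(name): name is "side" or "top" or "wrist"; returns a dict with "frame" (400x640x3 uint8, blue, green, red), "vfov" (degrees; the focal length in pixels is half the picture's height over the tangent of half this angle, whatever the lens; pixels are square), "cx", "cy" (the principal point, pixels), "view" (4x4, takes a point from world to camera coordinates); the wrist camera has in their place "mount" (4x4, takes a point from camera to tool coordinates, whose origin is the TCP and whose axes are the tool frame's). Camera axes: x right, y down, z forward; pixel columns grow to the right and rows downward; lengths in mm; the calibration is good to about 2 mm. A picture is of the moment at which its call begins: read the wrist's pose just before it. There is no depth.
- bot.close_job(): hands the job in, once; it reports no verdict.
The state is a dict: "time": time; "joint_positions": joint angles; "dq": joint speeds; "tau": joint torques, N m; "tool_pos": TCP position; "tcp_rot": TCP orientation; "contact_force": force on the tool from outside, world axes, zero at the start; "moment": the same for the moment, N m; "grip_width": finger opening in mm.
Only numpy, scipy, OpenCV 4.12 (cv2) and the standard library are available. Lean on these libraries where they do the work, as an engineer would, in place of code of your own. Each camera call takes 0.05 s, during which the arm holds its last target.

## Working session

There is one attempt and no reset: what is moved stays moved. The work goes in short steps, Python scripts to look and compute and a shell command to move; the robot and the scene stay as the last step left them, time stands still between calls to the robot, and variables do not carry over. Pictures are saved under pics/ and viewed, and the job is handed in when it is done.

```bash
mkdir -p pics; cat > h.py <<'E'
import numpy as np, cv2
from plant import sensors, capture, bot
def save(n,fn):
    c=capture(n); cv2.imwrite('pics/'+fn,c['frame']); return c
E
python3 - <<'E'
from h import *
o=sensors.get_obs(); print(o)
import pickle
for n in ['top','side','wrist']:
    c=save(n,n+'0.png'); pickle.dump(c,open(n+'0.pkl','wb')); print(n,c['vfov'],c['cx'],c['cy'],c.get('view',c.get('mount')))
E
```

```text
{'time': 0.0, 'joint_positions': array([-1.37801730e+00,  3.42728946e-01,  1.52502860e+00, -1.40208694e-06,
        1.27540528e+00, -1.45995950e-01]), 'dq': array([ 0.00159583, -0.00112008, -0.00068547,  0.00012388, -0.0007991 ,
        0.00025768]), 'tau': array([-6.17696824e-04, -4.31245780e+01, -2.44221890e+01,  7.17393612e-02,
        5.59275330e-02, -1.56122169e-04]), 'tool_pos': array([ 174.41647806, -494.74052796,  226.03769639]), 'tcp_rot': array([-1.71593841,  1.56922615,  1.76442963]), 'contact_force': array([ 0.23890327, -0.37901193,  0.28676195]), 'moment': array([ 0.07743472, -0.00355097, -0.01793252]), 'grip_width': 91.44912261054975}
top 55.20530442587802 321.5784187842149 197.87402202891911 [[ 2.36560020e-02 -9.99450447e-01  2.32206146e-02  5.31597092e+01]
 [-9.88478243e-01 -2.68571746e-02 -1.48961252e-01  5.59157554e+02]
 [ 1.49503030e-01 -1.94292447e-02 -9.88570356e-01  9.18806314e+02]
 [ 0.00000000e+00  0.00000000e+00  0.00000000e+00  1.00000000e+00]]
side 50.632804269233 316.6042460346378 203.33902570407693 [[-9.03365722e-01 -4.28860195e-01  3.05055298e-03  5.18239696e+02]
 [-2.69341015e-01  5.61785098e-01 -7.82210280e-01  1.46079350e+02]
 [ 3.33745098e-01 -7.07443593e-01 -6.23007041e-01  8.98077681e+02]
 [ 0.00000000e+00  0.00000000e+00  0.00000000e+00  1.00000000e+00]]
wrist 58.179398461634044 319.60141262864505 202.05340952688766 [[ 3.73962521e-04 -2.47541905e-01  9.68877116e-01 -1.57914052e+02]
 [ 9.99999825e-01 -3.52334670e-04 -4.75994368e-04  1.55241378e+00]
 [ 4.59197551e-04  9.68877124e-01  2.47541730e-01 -6.69300179e+01]
 [ 0.00000000e+00  0.00000000e+00  0.00000000e+00  1.00000000e+00]]
```

View pics/top0.png

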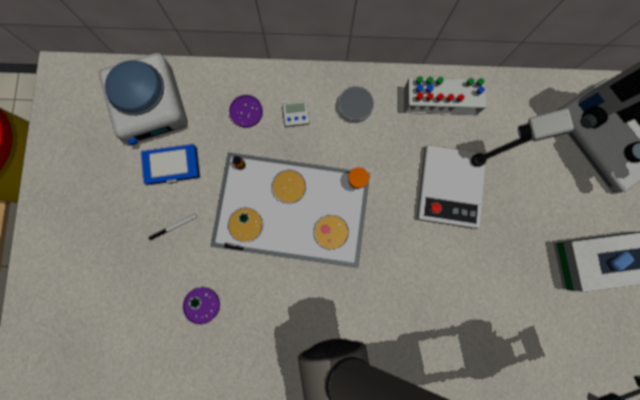

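View pics/side0.png

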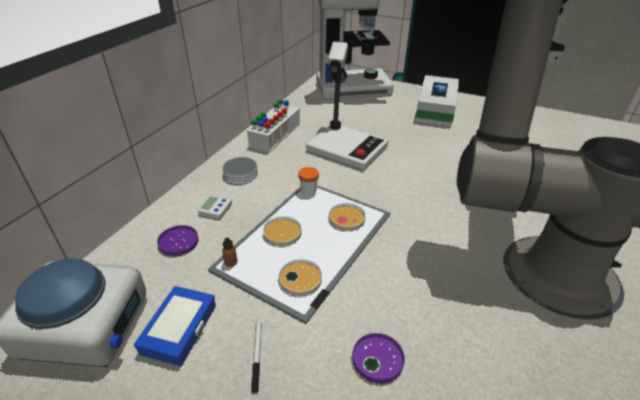

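View pics/wrist0.png

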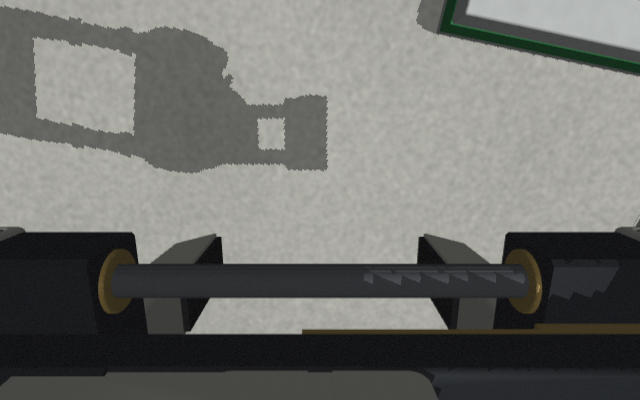

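The top view shows three amber plates on the pad, at (245,224), (289,186) and (331,232), and purple look-alikes at (246,111) and (201,305). The red button is at (437,208). The side view agrees, with the mould at (291,276). I'll enlarge crops of these.

```bash
python3 - <<'E'
from h import *
a=cv2.imread('pics/top0.png'); 
p=cv2.resize(a[150:280,200:380],None,fx=4.4,fy=4.4,interpolation=cv2.INTER_CUBIC); cv2.imwrite('pics/topA.png',p)
p=cv2.resize(a[140:235,410:500],None,fx=6,fy=6,interpolation=cv2.INTER_CUBIC); cv2.imwrite('pics/topB.png',p)
s=cv2.imread('pics/side0.png')
p=cv2.resize(s[190:320,210:400],None,fx=4,fy=4,interpolation=cv2.INTER_CUBIC); cv2.imwrite('pics/sideA.png',p)
p=cv2.resize(s[110:180,300:400],None,fx=7,fy=7,interpolation=cv2.INTER_CUBIC); cv2.imwrite('pics/sideB.png',p)
E
```

```text
(no output)
```

View pics/topA.png

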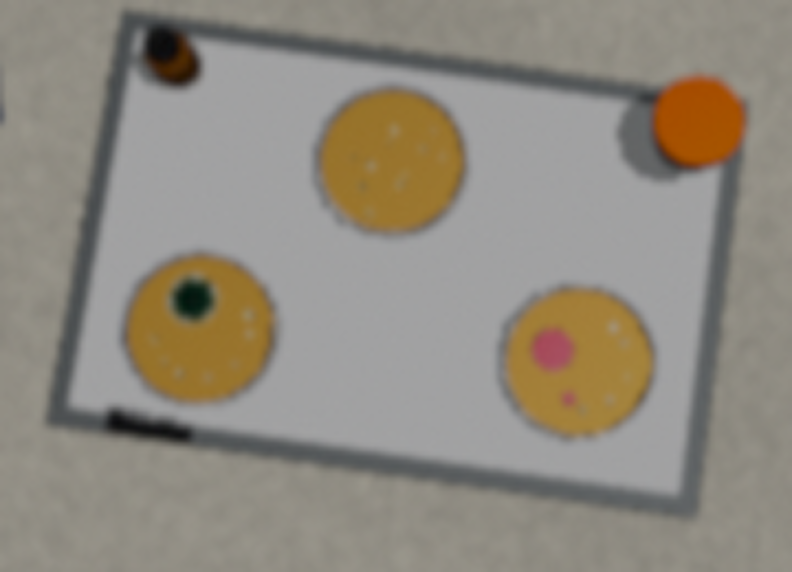

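View pics/topB.png

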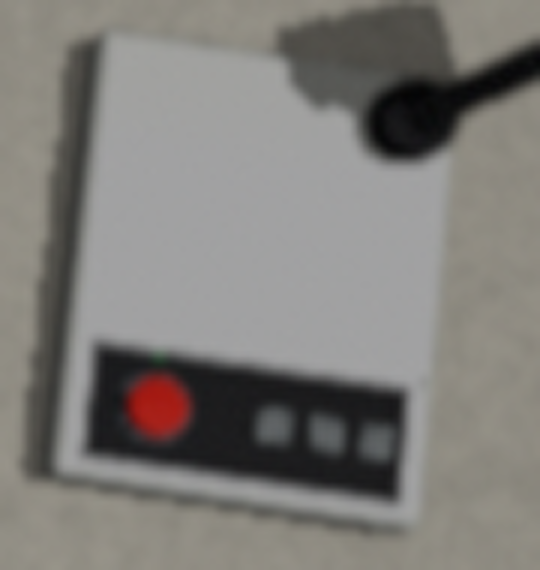

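View pics/sideA.png

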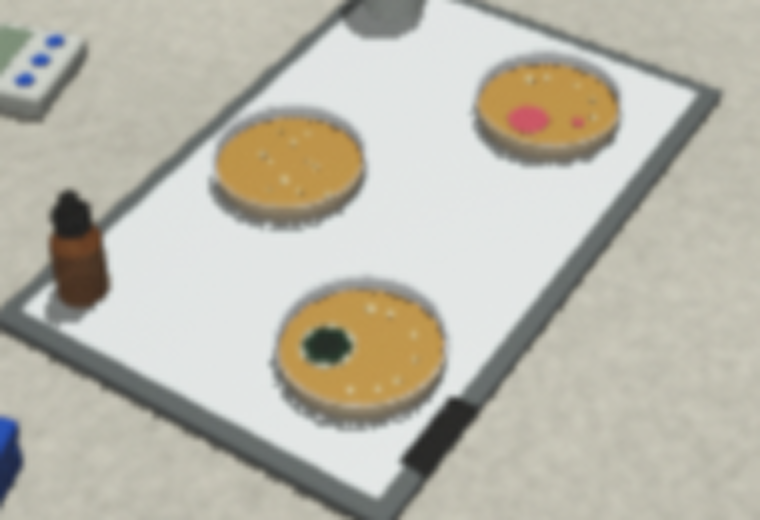

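View pics/sideB.png

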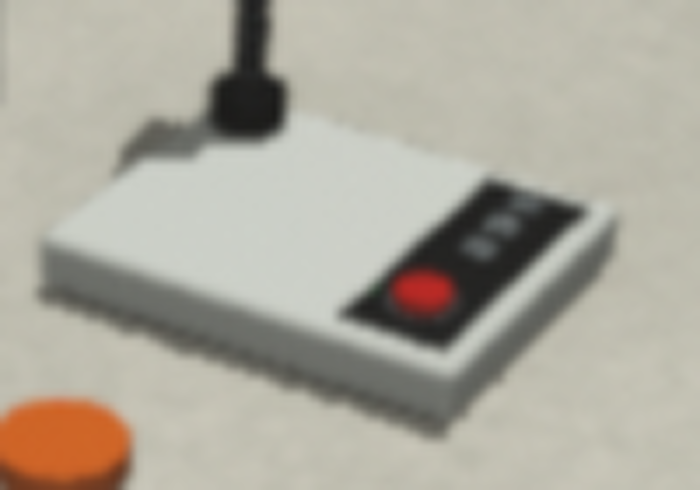

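Top crop A: the amber plate with the dark green spot is at crop (198,328), spot (192,300). That is the mould plate. The plate with only cream colonies at (391,161) is streak, and (578,361) with the pink colony is pink. The purple look-alikes are not on the pad, so they're excluded. In crop B the red button is at (158,407).

```bash
cat >> h.py <<'E'
import pickle
def ray(c,u,v,z):
    f=200/np.tan(np.radians(c['vfov']/2)); V=c['view']; R=V[:3,:3]; t=V[:3,3]
    d=R.T@np.array([(u-c['cx'])/f,(v-c['cy'])/f,1]); o=-R.T@t
    return o+d*(z-o[2])/d[2]
E
python3 - <<'E'
from h import *
T=pickle.load(open('top0.pkl','rb'));S=pickle.load(open('side0.pkl','rb'))
un=lambda x,y,s,ox,oy:((x+.5)/s-.5+ox,(y+.5)/s-.5+oy)
A=lambda x,y:un(x,y,4.4,200,150);B=lambda x,y:un(x,y,6,410,140);C=lambda x,y:un(x,y,4,210,190);D=lambda x,y:un(x,y,7,300,110)
for n,ca,p,z in [('spot',T,A(192,300),16),('spot',S,C(327,345),16),('mouldplate',T,A(198,328),14),('mouldplate',S,C(361,346),14),('streak',T,A(391,161),14),('streak',S,C(290,162),14),('pink',T,A(578,361),14),('pink',S,C(548,105),14),
 ('btn',T,B(158,407),36),('btn',S,D(424,291),36),('cup',T,A(699,122),58),('drop',T,A(163,46),70),
 ('base FL',T,B(57,467),28),('base FR',T,B(413,525),28),('base BL',T,B(105,33),28),
 ('base FL',S,D(452,378),28),('base FR',S,D(618,222),28),('base BL',S,D(42,242),28),
 ('pad',T,A(126,16),8),('pad',T,A(745,103),8),('pad',T,A(690,512),8),('pad',T,A(52,420),8),('neck',T,B(403,118),28)]:
    print(n,np.round(p,1),ray(ca,*p,z).round(1))
from scipy.spatial.transform import Rotation as Ro
o=sensors.get_obs();print(Ro.from_euler('xyz',o['tcp_rot']).as_matrix().round(3))
E
```

```text
spot [243.2 217.8] [504.8 264.9  16. ]
spot [291.4 275.9] [503.6 268.3  16. ]
mouldplate [244.6 224.2] [488.8 261.   14. ]
mouldplate [299.9 276.1] [488.4 259.8  14. ]
streak [288.5 186.2] [590.  153.2  14. ]
streak [282.1 230.1] [589.6 152.5  14. ]
pink [331.  231.7] [475.3  40.8  14. ]
pink [346.6 215.9] [474.3  40.7  14. ]
btn [435.9 207.4] [ 541.9 -222.8   36. ]
btn [360.1 151.1] [ 539.1 -217.2   36. ]
cup [358.5 177.3] [609.3 -23.   58. ]
drop [236.7 160.1] [641.5 278.8  70. ]
base FL [419.1 217.4] [ 516.2 -181.8   28. ]
base FR [478.4 227.1] [ 495.4 -333.    28. ]
base BL [427.1 145.1] [ 706.8 -205.6   28. ]
base FL [364.1 163.6] [ 509.9 -173.    28. ]
base FR [387.9 141.3] [ 488.2 -318.5   28. ]
base BL [305.6 144.1] [ 703.3 -196.5   28. ]
pad [228.2 153.2] [674.6 314.8   8. ]
pad [368.9 173. ] [632.2 -56.3   8. ]
pad [356.4 266. ] [390.5 -25.8   8. ]
pad [211.4 245.1] [434.2 342.9   8. ]
neck [476.8 159.2] [ 672.5 -335.4   28. ]
[[-0.     0.332 -0.943]
 [ 0.001 -0.943 -0.332]
 [-1.    -0.001 -0.   ]]
```

Known sizes come out 2–4 % short (base 152.6 vs 160 mm, pad 373 vs 380 mm), so the lenses are distorted. I'll fit the distortion together with the pad and base poses.

```bash
cat >fit.py <<'E'
from h import *
from scipy.optimize import least_squares
T=pickle.load(open('top0.pkl','rb'));S=pickle.load(open('side0.pkl','rb'))
un=lambda x,y,s,ox,oy:((x+.5)/s-.5+ox,(y+.5)/s-.5+oy)
A=lambda x,y:un(x,y,4.4,200,150);B=lambda x,y:un(x,y,6,410,140);C=lambda x,y:un(x,y,4,210,190);D=lambda x,y:un(x,y,7,300,110)
def proj(c,P,k,d):
    f=200/np.tan(np.radians(c['vfov']/2)); q=c['view'][:3,:3]@P+c['view'][:3,3]+d
    x,y=q[:2]/q[2]; g=1+k*(x*x+y*y); return np.array([c['cx']+f*x*g,c['cy']+f*y*g])
pad={(125,190):[(T,A(126,16))],(125,-190):[(T,A(745,103))],(-125,-190):[(T,A(690,512)),(S,C(720,95))],(-125,190):[(T,A(52,420)),(S,C(380,518))],
}
pad[(125,190)].append((S,C(2,318)))
base={(-100,80,28):[(T,B(57,467)),(S,D(452,378))],(-100,-80,28):[(T,B(413,525)),(S,D(618,222))],(100,80,28):[(T,B(105,33)),(S,D(42,242))],(-65,40,36):[(T,B(158,407)),(S,D(424,291))]}
pts=[('spot',16,T,A(192,300),S,C(327,345)),('mould',14,T,A(198,328),S,C(361,346)),('streak',14,T,A(391,161),S,C(290,162)),('pink',14,T,A(578,361),S,C(548,105))]
def R2(a,p): return np.array([np.cos(a)*p[0]-np.sin(a)*p[1],np.sin(a)*p[0]+np.cos(a)*p[1]])
def res(v):
    kt,ks=v[:2]; dt=np.r_[v[2:4],0];ds=np.r_[v[4:6],0]; r=list(v[2:6]/2)
    def add(c,P,uv): r.extend(proj(c,P,kt if c is T else ks,dt if c is T else ds)-uv)
    for p,l in pad.items():
        for c,uv in l: add(c,np.r_[v[6:8]+R2(v[8],p),8],uv)
    for p,l in base.items():
        for c,uv in l: add(c,np.r_[v[9:11]+R2(v[11],p[:2]),p[2]],uv)
    for i,(n,z,c1,u1,c2,u2) in enumerate(pts):
        P=np.r_[v[12+2*i:14+2*i],z]; add(c1,P,u1);add(c2,P,u2)
    return np.array(r)
v0=np.r_[-.2,-.2,0,0,0,0,533,144,.11,600,-250,.12,504,265,488,261,590,153,475,41]
s=least_squares(res,v0,loss='soft_l1'); v=s.x
print('k',v[:2],'d',v[2:6].round(1)); print('pad',v[6:9].round(3),'base',v[9:12].round(3))
print('button',(v[9:11]+R2(v[11],(-65,40))).round(1)); 
for i,p in enumerate(pts): print(p[0],v[12+2*i:14+2*i].round(1))
print(res(v).round(1))
E
python3 fit.py
```

```text
k [-0.17048677 -0.3966368 ] d [ 0.7 -0.2 -0.   2.8]
pad [ 5.32481e+02  1.47327e+02 -1.21000e-01] base [ 6.01058e+02 -2.75568e+02 -1.28000e-01]
button [ 541.7 -227.6]
spot [504.5 267.4]
mould [488.4 261.2]
streak [590.2 152.4]
pink [475.  40.]
[ 0.3 -0.1 -0.   1.4 -0.7 -1.3  0.1 -2.   0.1 -0.6  0.2  1.4 -0.3 -0.4
 -1.   0.2  0.6  0.2 -0.2  1.3  0.1 -0.7 -1.1  0.5 -0.2 -1.5 -0.3 -0.5
 -0.2 -1.   0.3 -0.1 -0.  -0.4 -0.1 -0.1  0.1 -0.1  0.7 -0.1 -0.1  0.8
  0.6 -0.1 -0.1  1.   0.6  0.  -0.2  0.9]
```

The fit is consistent: button ≈ (542,-228), spot ≈ (504.5,267), 17 mm from its plate centre against 18 expected. Now I'll shut the fingers and move above the button. The world shift is (367,267,-106), which in tool axes is dx 10.6, dy -13, dz -43.5 cm.

```bash
python3 -m crank '[{"dx":0.4,"dy":-0.5,"dz":-1.5},{"dx":1.2,"dy":-1.4,"dz":-4.5},{"dx":2,"dy":-2.4,"dz":-8},{"dx":3,"dy":-3.5,"dz":-11.5},{"dx":3.8,"dy":-4.5,"dz":-15},{"dx":4.6,"dy":-5.6,"dz":-18.5},{"dx":5.4,"dy":-6.6,"dz":-22},{"dx":6.3,"dy":-7.6,"dz":-25.5},{"dx":7.2,"dy":-8.7,"dz":-29},{"dx":8,"dy":-9.7,"dz":-32.5},{"dx":8.8,"dy":-10.8,"dz":-36},{"dx":9.6,"dy":-11.8,"dz":-39.5},{"dx":10.2,"dy":-12.6,"dz":-42},{"dx":10.5,"dy":-12.9,"dz":-43.2},{"dx":10.6,"dy":-13,"dz":-43.5},{"dx":10.6,"dy":-13,"dz":-43.5},{"dx":10.6,"dy":-13,"dz":-43.5},{"dx":10.6,"dy":-13,"dz":-43.5},{"dx":10.6,"dy":-13,"dz":-43.5}]' 0
python3 - <<'E'
from h import *
o=sensors.get_obs();print(o['tool_pos'],o['tcp_rot'],o['grip_width'],o['contact_force'])
c=save('wrist','w1.png');save('top','t1.png');pickle.dump((o,c),open('w1.pkl','wb'))
E
```

```text
[ 174.43383371 -494.84676002  226.21585952] [-1.72713271  1.56962917  1.75324419] 91.73525260307447 [ 0.6418307  -0.13974618  0.54073992]invalid input at $[0]: expected keys dx, dy, dz, spin
```

View pics/w1.png

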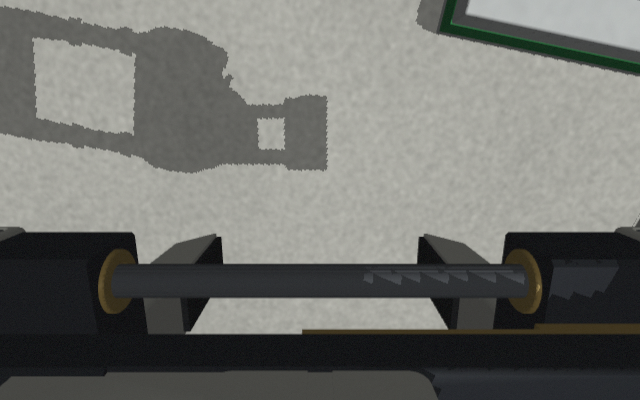

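View pics/t1.png

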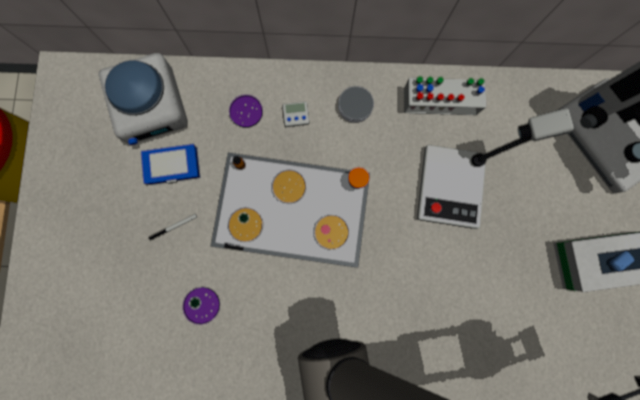

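The call was refused because every row needs all four keys, so nothing moved. I'll repeat it with spin 0.

```bash
python3 -m crank '[{"dx":0.4,"dy":-0.5,"dz":-1.5,"spin":0},{"dx":1.2,"dy":-1.4,"dz":-4.5,"spin":0},{"dx":2,"dy":-2.4,"dz":-8,"spin":0},{"dx":3,"dy":-3.5,"dz":-11.5,"spin":0},{"dx":3.8,"dy":-4.5,"dz":-15,"spin":0},{"dx":4.6,"dy":-5.6,"dz":-18.5,"spin":0},{"dx":5.4,"dy":-6.6,"dz":-22,"spin":0},{"dx":6.3,"dy":-7.6,"dz":-25.5,"spin":0},{"dx":7.2,"dy":-8.7,"dz":-29,"spin":0},{"dx":8,"dy":-9.7,"dz":-32.5,"spin":0},{"dx":8.8,"dy":-10.8,"dz":-36,"spin":0},{"dx":9.6,"dy":-11.8,"dz":-39.5,"spin":0},{"dx":10.2,"dy":-12.6,"dz":-42,"spin":0},{"dx":10.5,"dy":-12.9,"dz":-43.2,"spin":0},{"dx":10.6,"dy":-13,"dz":-43.5,"spin":0},{"dx":10.6,"dy":-13,"dz":-43.5,"spin":0},{"dx":10.6,"dy":-13,"dz":-43.5,"spin":0},{"dx":10.6,"dy":-13,"dz":-43.5,"spin":0},{"dx":10.6,"dy":-13,"dz":-43.5,"spin":0}]' 0
python3 - <<'E'
from h import *
o=sensors.get_obs();print(o['time'],o['tool_pos'],o['tcp_rot'],o['grip_width'],o['contact_force'])
c=save('wrist','w2.png');c2=save('top','t2.png');pickle.dump((o,c,c2),open('w2.pkl','wb'))
E
```

```text
time: 1.83
tool_pos: [540.8, -229.2, 121.3]
tcp_rot: [1.869, 1.57, -0.936]
contact_force: [-0.3, 0.2, 0.3]
grip_width: 0.0
1.8333 [ 540.81606973 -229.19663259  121.26911203] [ 1.86914776  1.57012276 -0.93551993] 0.03949977943494765 [-0.34046947  0.15606729  0.33536954]
```

View pics/w2.png

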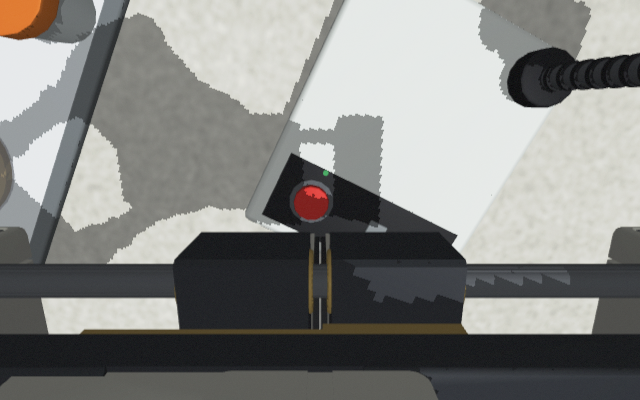

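View pics/t2.png

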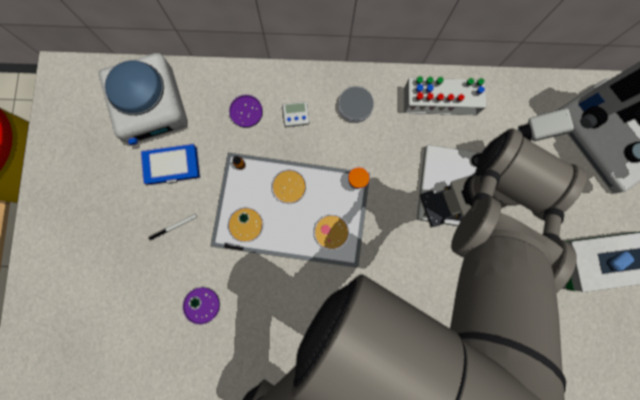

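The wrist view has the red button at (312,203), just ahead of the shut fingers. In the top view the wrist link is near the bench camera's head at (550,125), so I'll check that from the side and localise the button.

```bash
cat >> h.py <<'E'
from scipy.spatial.transform import Rotation as Ro
def wray(o,c,u,v,z):
    f=200/np.tan(np.radians(c['vfov']/2)); M=c['mount']; R=Ro.from_euler('xyz',o['tcp_rot']).as_matrix()
    d=R@(M[:3,:3]@np.array([(u-c['cx'])/f,(v-c['cy'])/f,1])); p=R@M[:3,3]+o['tool_pos']
    return p+d*(z-p[2])/d[2]
def tool(o,dw):
    return Ro.from_euler('xyz',o['tcp_rot']).as_matrix().T@np.array(dw)
E
python3 - <<'E'
from h import *
o,c,_=pickle.load(open('w2.pkl','rb'))
print(Ro.from_euler('xyz',o['tcp_rot']).as_matrix().round(3),o['joint_positions'].round(3))
b=wray(o,c,312,203,36);print(b, tool(o,b-o['tool_pos']))
save('side','s2.png')
E
```

```text
[[ 0.     0.331 -0.944]
 [-0.001 -0.944 -0.331]
 [-1.     0.001 -0.   ]] [-0.531  0.552  1.492 -0.     1.097  0.703]
[ 543.45714535 -224.21876531   36.        ] [85.2674495  -3.8797831  -4.12131625]
```

View pics/s2.png

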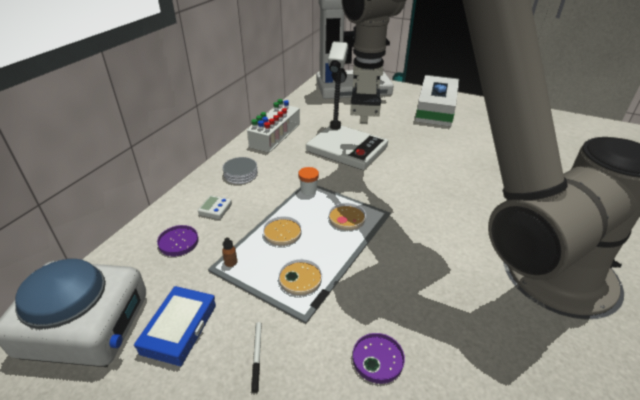

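Side view: the gripper at (368,100) and the wrist stay well above and to the near side of the camera's head. The wrist camera puts the button at (543.5,-224.2), within 4 mm of the fit. I'll correct by dy -0.3, dz -0.35 and go down to about 40 mm.

```bash
python3 -m crank '[{"dx":1,"dy":-0.2,"dz":-0.2,"spin":0},{"dx":3,"dy":-0.3,"dz":-0.35,"spin":0},{"dx":5,"dy":-0.3,"dz":-0.35,"spin":0},{"dx":6.8,"dy":-0.3,"dz":-0.35,"spin":0},{"dx":7.8,"dy":-0.3,"dz":-0.35,"spin":0},{"dx":8.1,"dy":-0.3,"dz":-0.35,"spin":0},{"dx":8.1,"dy":-0.3,"dz":-0.35,"spin":0},{"dx":8.1,"dy":-0.3,"dz":-0.35,"spin":0}]'
python3 - <<'E'
from h import *
c=save('wrist','w3.png'); c=save('side','s3.png')['frame']; cv2.imwrite('pics/s3c.png',cv2.resize(c[80:180,300:430],None,fx=6,fy=6))
E
```

```text
time: 2.65
tool_pos: [544.3, -224.3, 40.3]
tcp_rot: [2.253, 1.57, -0.549]
contact_force: [0.1, -0.1, -0.0]
grip_width: 0.6
```

View pics/w3.png

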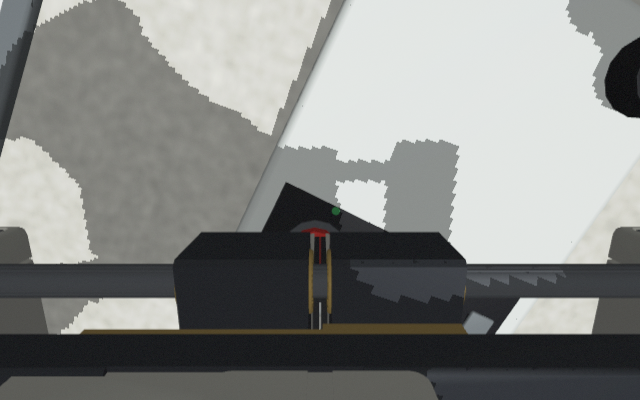

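View pics/s3c.png

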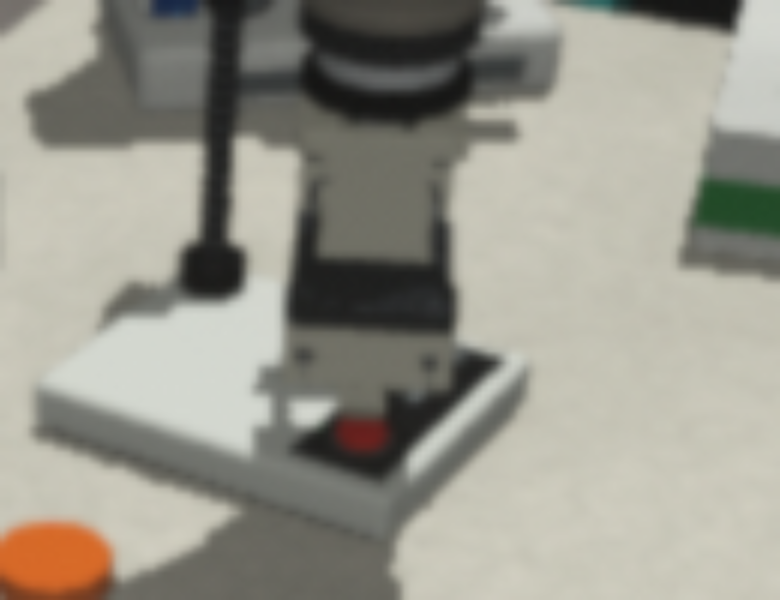

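Both views show the fingertips centred just over the red button: wrist (316,230), side crop (362,435). Now I'll press down about 9.5 mm gradually and come back up.

```bash
python3 -m crank '[{"dx":0.2,"dy":0,"dz":0,"spin":0},{"dx":0.4,"dy":0,"dz":0,"spin":0},{"dx":0.55,"dy":0,"dz":0,"spin":0},{"dx":0.7,"dy":0,"dz":0,"spin":0},{"dx":0.8,"dy":0,"dz":0,"spin":0},{"dx":0.87,"dy":0,"dz":0,"spin":0},{"dx":0.87,"dy":0,"dz":0,"spin":0},{"dx":0.87,"dy":0,"dz":0,"spin":0},{"dx":0.87,"dy":0,"dz":0,"spin":0}]'
python3 - <<'E'
from h import *
o=sensors.get_obs();print(o['tool_pos'],o['contact_force'])
c=save('side','s4.png')['frame']; cv2.imwrite('pics/s4c.png',cv2.resize(c[80:180,300:430],None,fx=6,fy=6))
E
```

```text
time: 3.5
tool_pos: [544.4, -224.3, 32.2]
tcp_rot: [2.212, 1.569, -0.591]
contact_force: [-1.7, 1.1, 9.1]
grip_width: 0.5
[ 544.35563726 -224.26459093   32.20232944] [-1.66075519  1.14900444  9.09384831]
```

View pics/s4c.png

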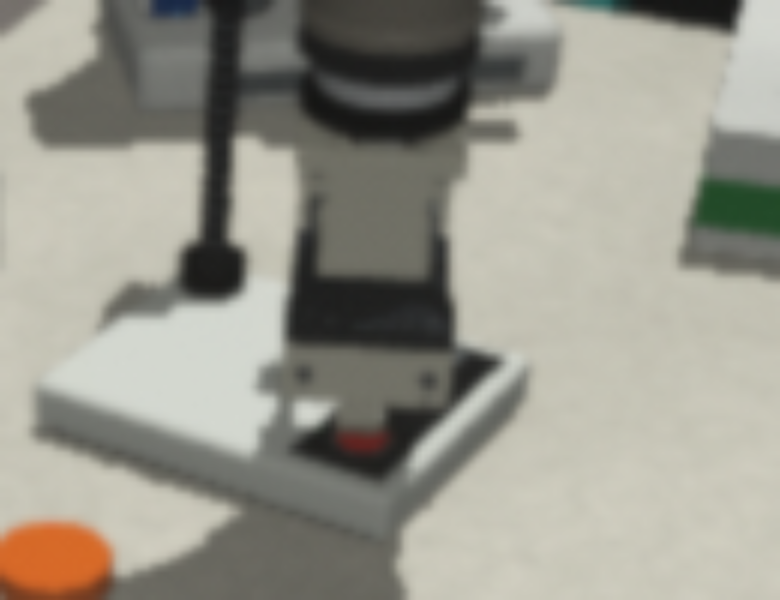

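The force is 9 N at z 32.2 and the side view shows the button sunk, so it is fully down. I'll lift about 12 cm, then go across at height to above the mould (tool dy -47.7, dz -12.5 cm).

```bash
python3 -m crank '[{"dx":-0.5,"dy":0,"dz":0,"spin":0},{"dx":-2,"dy":0,"dz":0,"spin":0},{"dx":-5,"dy":0,"dz":0,"spin":0},{"dx":-8,"dy":0,"dz":0,"spin":0},{"dx":-10.5,"dy":0,"dz":0,"spin":0},{"dx":-11.7,"dy":0,"dz":0,"spin":0},{"dx":-12,"dy":0,"dz":0,"spin":0},{"dx":-12,"dy":0,"dz":0,"spin":0}]'
python3 -m crank '[{"dx":0,"dy":-1,"dz":-0.3,"spin":0},{"dx":0,"dy":-3.5,"dz":-0.9,"spin":0},{"dx":0,"dy":-6.5,"dz":-1.7,"spin":0},{"dx":0,"dy":-10,"dz":-2.6,"spin":0},{"dx":0,"dy":-13.5,"dz":-3.5,"spin":0},{"dx":0,"dy":-17,"dz":-4.5,"spin":0},{"dx":0,"dy":-20.5,"dz":-5.4,"spin":0},{"dx":0,"dy":-24,"dz":-6.3,"spin":0},{"dx":0,"dy":-27.5,"dz":-7.2,"spin":0},{"dx":0,"dy":-31,"dz":-8.1,"spin":0},{"dx":0,"dy":-34.5,"dz":-9,"spin":0},{"dx":0,"dy":-38,"dz":-10,"spin":0},{"dx":0,"dy":-41.5,"dz":-10.9,"spin":0},{"dx":0,"dy":-44.5,"dz":-11.7,"spin":0},{"dx":0,"dy":-46.7,"dz":-12.2,"spin":0},{"dx":0,"dy":-47.5,"dz":-12.4,"spin":0},{"dx":0,"dy":-47.7,"dz":-12.5,"spin":0},{"dx":0,"dy":-47.7,"dz":-12.5,"spin":0},{"dx":0,"dy":-47.7,"dz":-12.5,"spin":0},{"dx":0,"dy":-47.7,"dz":-12.5,"spin":0}]'
python3 - <<'E'
from h import *
o=sensors.get_obs();print(o['tool_pos'],o['joint_positions'].round(2))
c=save('wrist','w5.png');pickle.dump((o,c),open('w5.pkl','wb'));save('side','s5.png')
E
```

```text
time: 4.22
tool_pos: [544.0, -224.0, 151.5]
tcp_rot: [2.185, 1.57, -0.618]
contact_force: [0.3, -0.0, -0.9]
grip_width: 0.3
time: 5.88
tool_pos: [503.4, 266.1, 150.7]
tcp_rot: [0.485, 1.57, -2.319]
contact_force: [-0.2, 0.3, 0.1]
grip_width: -0.0
[503.37194378 266.10410322 150.68856139] [ 0.35  0.49  1.51 -0.    1.14  1.59]
```

View pics/w5.png

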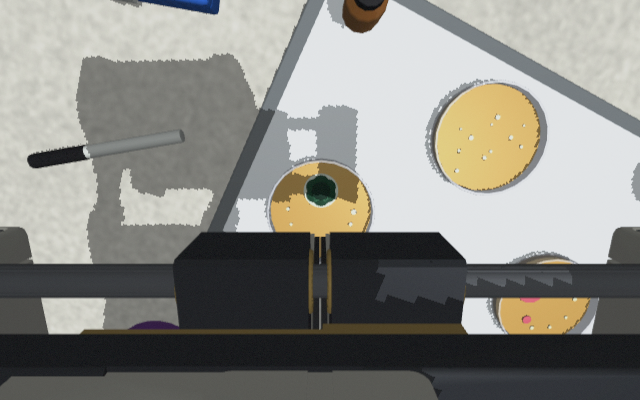

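View pics/s5.png

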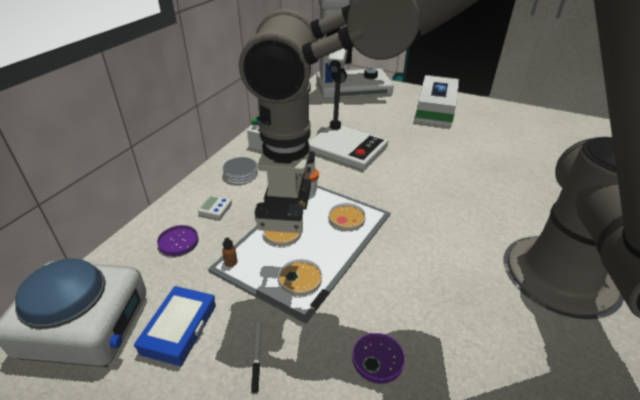

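The wrist view shows the dark green spot at (320,190), directly ahead of the finger line. The streak plate is at (490,136) and the pink one at (545,297). In the side view the button is up.

```bash
python3 - <<'E'
from h import *
o,c=pickle.load(open('w5.pkl','rb'))
b=wray(o,c,320.5,190,16);print(b, tool(o,b-o['tool_pos']))
E
```

```text
[506.40228084 264.8200009   16.        ] [134.68754851   2.160464    -2.53714466]
```

This agrees with the fit to 3 mm. I'll go straight down to z ≈ 37 (fingertips about 2 cm above the spot, 14 mm above the rim), with a small correction.

```bash
python3 -m crank '[{"dx":1,"dy":0.1,"dz":-0.2,"spin":0},{"dx":3,"dy":0.1,"dz":-0.2,"spin":0},{"dx":5.5,"dy":0.1,"dz":-0.2,"spin":0},{"dx":8,"dy":0.1,"dz":-0.2,"spin":0},{"dx":9.8,"dy":0.1,"dz":-0.2,"spin":0},{"dx":10.8,"dy":0.1,"dz":-0.2,"spin":0},{"dx":11.3,"dy":0.1,"dz":-0.2,"spin":0},{"dx":11.3,"dy":0.1,"dz":-0.2,"spin":0},{"dx":11.3,"dy":0.1,"dz":-0.2,"spin":0}]'
python3 - <<'E'
from h import *
c=save('wrist','w6.png'); c=save('side','s6.png')['frame']; cv2.imwrite('pics/s6c.png',cv2.resize(c[190:320,210:400],None,fx=4,fy=4))
cv2.imwrite('pics/s6d.png',cv2.resize(c[110:180,300:400],None,fx=5,fy=5))
E
```

```text
time: 6.73
tool_pos: [506.1, 267.2, 38.6]
tcp_rot: [3.067, 1.57, 0.264]
contact_force: [0.1, 0.3, 0.7]
grip_width: 0.2
```

View pics/w6.png

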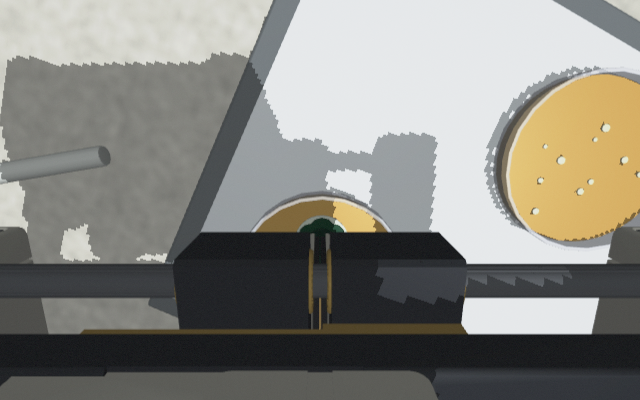

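View pics/s6c.png

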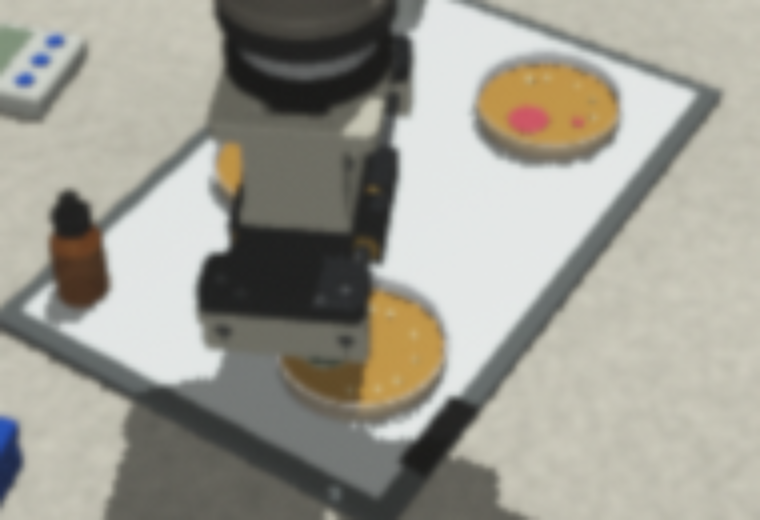

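View pics/s6d.png

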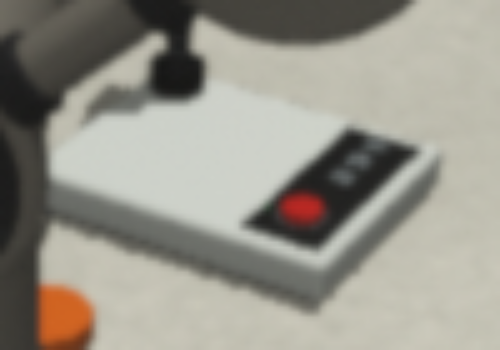

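The wrist view has the spot at (321,227) between the fingertips, and the button is up. The grasp point is about 50 mm above the plate's underside, mid-window. I'll hold about 3.3 s.

```bash
python3 -m crank '[{"dx":0,"dy":0,"dz":0,"spin":0},{"dx":0,"dy":0,"dz":0,"spin":0},{"dx":0,"dy":0,"dz":0,"spin":0},{"dx":0,"dy":0,"dz":0,"spin":0},{"dx":0,"dy":0,"dz":0,"spin":0},{"dx":0,"dy":0,"dz":0,"spin":0},{"dx":0,"dy":0,"dz":0,"spin":0},{"dx":0,"dy":0,"dz":0,"spin":0},{"dx":0,"dy":0,"dz":0,"spin":0},{"dx":0,"dy":0,"dz":0,"spin":0},{"dx":0,"dy":0,"dz":0,"spin":0},{"dx":0,"dy":0,"dz":0,"spin":0},{"dx":0,"dy":0,"dz":0,"spin":0},{"dx":0,"dy":0,"dz":0,"spin":0},{"dx":0,"dy":0,"dz":0,"spin":0},{"dx":0,"dy":0,"dz":0,"spin":0},{"dx":0,"dy":0,"dz":0,"spin":0},{"dx":0,"dy":0,"dz":0,"spin":0},{"dx":0,"dy":0,"dz":0,"spin":0},{"dx":0,"dy":0,"dz":0,"spin":0}]'
python3 -m crank '[{"dx":0,"dy":0,"dz":0,"spin":0},{"dx":0,"dy":0,"dz":0,"spin":0},{"dx":0,"dy":0,"dz":0,"spin":0},{"dx":0,"dy":0,"dz":0,"spin":0},{"dx":0,"dy":0,"dz":0,"spin":0},{"dx":0,"dy":0,"dz":0,"spin":0},{"dx":0,"dy":0,"dz":0,"spin":0},{"dx":0,"dy":0,"dz":0,"spin":0},{"dx":0,"dy":0,"dz":0,"spin":0},{"dx":0,"dy":0,"dz":0,"spin":0},{"dx":0,"dy":0,"dz":0,"spin":0},{"dx":0,"dy":0,"dz":0,"spin":0},{"dx":0,"dy":0,"dz":0,"spin":0},{"dx":0,"dy":0,"dz":0,"spin":0},{"dx":0,"dy":0,"dz":0,"spin":0},{"dx":0,"dy":0,"dz":0,"spin":0},{"dx":0,"dy":0,"dz":0,"spin":0},{"dx":0,"dy":0,"dz":0,"spin":0},{"dx":0,"dy":0,"dz":0,"spin":0},{"dx":0,"dy":0,"dz":0,"spin":0}]'
python3 -m crank '[{"dx":-0.5,"dy":0,"dz":0,"spin":0},{"dx":-2,"dy":0,"dz":0,"spin":0},{"dx":-5,"dy":0,"dz":0,"spin":0},{"dx":-8,"dy":0,"dz":0,"spin":0},{"dx":-10.5,"dy":0,"dz":0,"spin":0},{"dx":-11.2,"dy":0,"dz":0,"spin":0},{"dx":-11.3,"dy":0,"dz":0,"spin":0},{"dx":-11.3,"dy":0,"dz":0,"spin":0}]'
python3 - <<'E'
from h import *
o=sensors.get_obs(); print(o['time'],o['tool_pos'],tool(o,np.array([544.2,-224.5,41])-o['tool_pos']))
E
```

```text
time: 8.5
tool_pos: [505.5, 267.1, 38.0]
tcp_rot: [1.586, 1.571, -1.217]
contact_force: [-0.2, 0.3, -0.5]
grip_width: 0.4
time: 10.17
tool_pos: [505.5, 267.1, 38.0]
tcp_rot: [1.391, 1.571, -1.412]
contact_force: [-0.1, 0.3, -0.4]
grip_width: 0.7
time: 10.83
tool_pos: [505.2, 267.1, 150.8]
tcp_rot: [0.558, 1.571, -2.245]
contact_force: [0.5, 0.7, 0.6]
grip_width: 0.8
10.8333 [505.18718695 267.07209928 150.77799512] [109.83227535 476.5798669  126.5892505 ]
```

Held for over 3.3 s and lifted clear. Now back across to above the button.

```bash
python3 -m crank '[{"dx":0,"dy":1,"dz":0.3,"spin":0},{"dx":0,"dy":3.5,"dz":0.9,"spin":0},{"dx":0,"dy":6.5,"dz":1.7,"spin":0},{"dx":0,"dy":10,"dz":2.6,"spin":0},{"dx":0,"dy":13.5,"dz":3.5,"spin":0},{"dx":0,"dy":17,"dz":4.5,"spin":0},{"dx":0,"dy":20.5,"dz":5.4,"spin":0},{"dx":0,"dy":24,"dz":6.3,"spin":0},{"dx":0,"dy":27.5,"dz":7.2,"spin":0},{"dx":0,"dy":31,"dz":8.1,"spin":0},{"dx":0,"dy":34.5,"dz":9,"spin":0},{"dx":0,"dy":38,"dz":10,"spin":0},{"dx":0,"dy":41.5,"dz":10.9,"spin":0},{"dx":0,"dy":44.5,"dz":11.7,"spin":0},{"dx":0,"dy":46.7,"dz":12.3,"spin":0},{"dx":0,"dy":47.5,"dz":12.6,"spin":0},{"dx":0,"dy":47.7,"dz":12.7,"spin":0},{"dx":0,"dy":47.7,"dz":12.7,"spin":0},{"dx":0,"dy":47.7,"dz":12.7,"spin":0}]'
python3 -m crank '[{"dx":1,"dy":0,"dz":0,"spin":0},{"dx":3,"dy":0,"dz":0,"spin":0},{"dx":6,"dy":0,"dz":0,"spin":0},{"dx":8.8,"dy":0,"dz":0,"spin":0},{"dx":10.2,"dy":0,"dz":0,"spin":0},{"dx":10.9,"dy":0,"dz":0,"spin":0},{"dx":11,"dy":0,"dz":0,"spin":0},{"dx":11,"dy":0,"dz":0,"spin":0}]'
python3 - <<'E'
from h import *
save('wrist','w7.png')
E
```

```text
time: 12.42
tool_pos: [543.7, -223.7, 150.3]
tcp_rot: [-1.025, 1.569, 2.456]
contact_force: [0.5, -0.1, 0.3]
grip_width: 0.4
time: 13.08
tool_pos: [544.5, -224.4, 41.1]
tcp_rot: [2.173, 1.571, -0.629]
contact_force: [0.5, -0.4, 1.1]
grip_width: 0.5
```

View pics/w7.png

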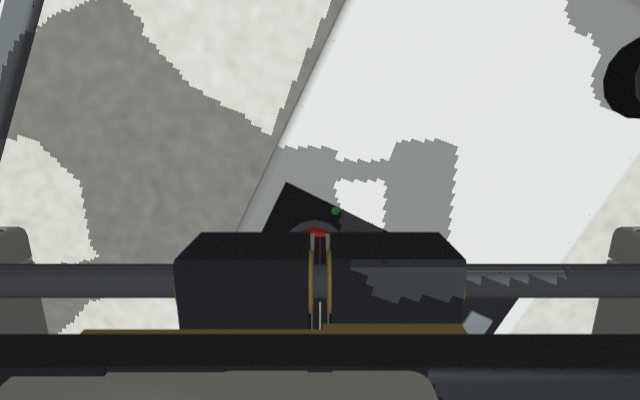

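The button is at (316,230) again, the same place as for the first press. Press it, then draw back.

```bash
python3 -m crank '[{"dx":0.2,"dy":0,"dz":0,"spin":0},{"dx":0.4,"dy":0,"dz":0,"spin":0},{"dx":0.6,"dy":0,"dz":0,"spin":0},{"dx":0.75,"dy":0,"dz":0,"spin":0},{"dx":0.87,"dy":0,"dz":0,"spin":0},{"dx":0.95,"dy":0,"dz":0,"spin":0},{"dx":0.95,"dy":0,"dz":0,"spin":0},{"dx":0.95,"dy":0,"dz":0,"spin":0},{"dx":0.95,"dy":0,"dz":0,"spin":0}]'
python3 -m crank '[{"dx":-0.5,"dy":0,"dz":0,"spin":0},{"dx":-2,"dy":0,"dz":0,"spin":0},{"dx":-5,"dy":0,"dz":0,"spin":0},{"dx":-8,"dy":0,"dz":0,"spin":0},{"dx":-10.5,"dy":0,"dz":0,"spin":0},{"dx":-11.7,"dy":0,"dz":0,"spin":0},{"dx":-12,"dy":0,"dz":0,"spin":0},{"dx":-12,"dy":0,"dz":0,"spin":0},{"dx":-12,"dy":0,"dz":0,"spin":0},{"dx":-12,"dy":0,"dz":0,"spin":0}]'
python3 - <<'E'
from h import *
a=save('side','s8.png')['frame'];b=pickle.load(open('side0.pkl','rb'))['frame']
print(cv2.absdiff(a,b)[185:320,130:400].max(2).__gt__(60).sum())
t=save('top','t8.png')
E
```

```text
time: 13.88
tool_pos: [544.7, -225.2, 32.3]
tcp_rot: [2.292, 1.569, -0.511]
contact_force: [-0.5, 1.1, 6.2]
grip_width: 0.5
time: 14.72
tool_pos: [543.4, -224.5, 149.9]
tcp_rot: [-0.825, 1.568, 2.656]
contact_force: [0.8, -0.1, -0.4]
grip_width: 0.5
5279
```

View pics/s8.png

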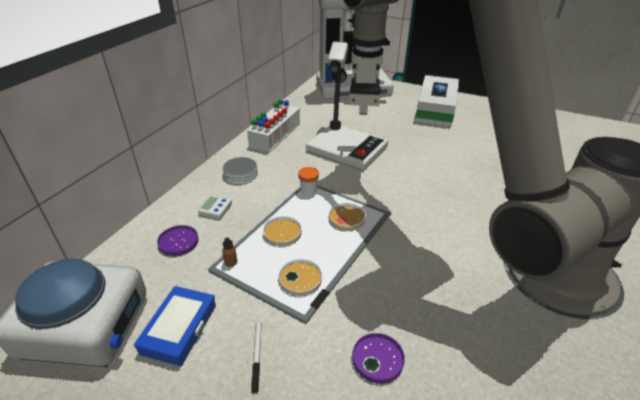

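View pics/t8.png

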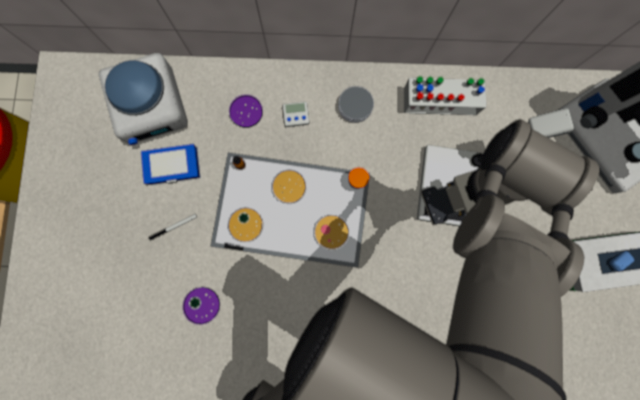

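Both pictures show every item at its starting pixels, e.g. the mould plate at (245,224) top and (300,277) side. The differing pixels I counted fit the moved shadow. The button is free and the hand is 11 cm above it, so I'll hand in.

```bash
python3 -c "
from plant import bot; print(bot.close_job())"
```

```text
the job is handed in; nothing more can be done
None
```

The job is handed in after about 15 s of robot time. No verdict came back.

- **First press:** I pressed the red button with the shut fingers. The tip reached z 32.2 mm at 9 N, which is fully down, and the later side view showed the button up again.
- **Pointing:** The fingertips held at about (505, 267, 38) mm for more than 3.3 s, about 2 cm above the mould spot. That is within about 3 mm sideways of both of my measurements of the spot.
- **Second press:** The tip reached z 32.3 mm at 6.2 N. I then drew back to 11 cm above the button.

**Last checks:** In the final top and side pictures the plates and the other items are at their starting pixels by eye. My pixel-difference count of the side picture was not zero (5279 pixels). I put that down to the arm's shadow on the pad and did not check it further.

**Disagreements:**
- The cameras' lenses are distorted, so known sizes first came out 2–4 % short. I corrected this with a fit.
- After the fit, the wrist camera and the fixed cameras still differed by 3–4 mm, inside the tolerances.
- The second press showed less force than the first. Since it stopped at the same depth, I took it as fully down.
- One move was refused because the rows lacked a key. Nothing moved.

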